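# Clamp the red-lidded bail-top canister

### The arm

A 6-joint arm with a two-finger parallel gripper is mounted at the origin on the work surface. World frame = base frame: x ahead of the robot, y to its left, z up, the work surface at z = 0. Lengths are in m, angles in rad, forces in N, time in s.
With the tool pointing down it reaches from about 0.3 to 0.775 m from the base axis. Payload 14.6 kg.
Tool frame: the origin (TCP) lies midway between the tips of the shut fingers; the grasp point (between the pads) lies 19 mm behind it (ctrl.tcp_to_grasp is the distance from the TCP to the grasp point, in m); x points along the fingers, y is the direction in which the jaws open and shut, and the axes are right-handed (so a half turn about x gives the same grasp; the last joint's range is limited). The gripper opens to 94 mm and grips with 3 to 60 N. Pads are 16 mm wide; open, the fingers measure 119 mm over their backs; the gripper's body (75 mm by 177 mm) begins 78 mm behind the grasp point.
Start: joints at [1.226, 0.3, 1.521, -0, 1.321, -0.067], TCP at [0.151, 0.529, 0.205] pointing down, gripper open.
Joint ranges: [-3.03, 3.03], [-0.79, 2.21], [0.23, 2.52], [-1.04, 4.18], [0, 3.07], [-2.55, 2.55]. Speed limits (rad/s): [2.22, 2.22, 2.57, 3.14, 3.14, 3.14].

### API

Orientations are given as [roll, pitch, yaw] about the fixed x, y, z axes, in that order (R = Rz(yaw) Ry(pitch) Rx(roll)).
In Python, from station import ctrl gives the robot as it stands.
- The arm moves only by the tool jog_arm, never from a script. Its argument "rows" is one flat list of numbers, 7 for each row, row after row: the shift along the world's x, y, z in m, then the turn, a rotation vector about the world's x, y, z in degrees, then the closure, from 0 (fully open) to 1 (shut). A call has 1 to 8 rows; each row shifts and turns the commanded pose from where the row before left it; what a row does not reach is not made up. A row lasts 1/12 s, in which the tool goes at most 41.7 mm and 7.16 degrees, less where a joint would pass 70% of its speed; a pose out of reach is approached as far as the arm can. A call with a gripper value outside its range is refused whole. The fingers move at their own pace and stop on an object; "squeeze" is the grip in N (left out, the last holds). Time passes only in rows, so rows that do not move let the fingers close. It gives the time, the measured TCP pose, the force and the opening at its end, in the units of the state.
- ctrl.get_obs(): the state, without advancing time (a new reading comes with each control period).
- ctrl.camera(name): name is "scene" or "side" or "wrist"; returns (picture, depth): 400x640x3 uint8, red, green, blue; 400x640 float32, m along the optical axis (not along the pixel's ray), 0 where there is no reading.
- ctrl.camera_model(name): a dict with "K" (3x3 intrinsics, pixels), "dist" ([k1, k2, p1, p2, k3] as OpenCV has them; the pictures are not rectified), "extrinsics" (4x4, takes a point from camera to world coordinates). Camera axes: x right, y down, z forward; pixel columns grow to the right and rows downward; lengths in m; the calibration is good to about 2 mm. A picture is of the moment at which its call begins: read the wrist's pose just before it. camera_model takes no time and is no camera call; for the wrist camera it gives the pose at the moment of the call.
- ctrl.hand_in(): hands the job in, once; it reports no verdict.
The state is a dict: "time_s": time; "qpos": joint angles; "joint_vel": joint speeds; "tau": joint torques, N m; "ee_pos": TCP position; "eef_rot": TCP orientation; "force": force on the tool from outside, world axes, zero at the start; "moment": the same for the moment, N m; "grip_width": finger opening in m.
Only numpy, scipy, OpenCV 4.12 (cv2) and the standard library are available. Lean on these libraries where they do the work, as an engineer would, in place of code of your own. Each camera call takes 0.05 s, during which the arm holds its last target.

### The job

Close the red-lidded canister on the prep table: press its open lid fully shut, then swing its wire bail up and over the lid until it snaps past center and stays clamped. The green-lidded canister is airing out: leave its lid open.

Things in the scene. Friction and masses are not known exactly. Their poses are not given: they have to be found in the camera images.
- red_can: White canister, red band and red hinged lid, 100 mm wide, fixed to the table. Origin: centre of underside, z up; x points from its front (open bail, roughly towards the robot) to its rear (lid hinge). The like green-lidded canister stands across the table's middle (opposite sign of y), 270 mm or more away; bowl, bottle, mug and spoon nearby are under 125 mm high.
- red_can_lid (a joint): Lid angle (rad): 0 shut, starts open at 0.7 to 1.0, front edge up. Hinge along y at (52, 0, 112) mm in red_can. Disc 100 mm wide, centre 52 mm from hinge, top face 10 mm above hinge when shut; wooden knob 60 mm wide at foot, 44 mm at top, 32 mm high, leaves a 20 mm flat rim to press at the front. Stiff: stays where left; 2 to 3 N on the front rim moves it.
- red_can_bail (a joint): Angle j (rad) of the dark wire bail, pivot along y at (0, 0, 100) mm in red_can; with q = j + 0.45 its yellow sleeve (14 mm thick, 60 mm long along y) is centred at (-105 cos q, 0, 100 + 105 sin q). Rests open at j = 0, low in front. Push the sleeve from the front along its arc, about 5 N; past j = 0.95 a spring (to 0.3 N m) snaps it to the clamped stop at j = 1.55.
- green_can_lid (a joint): Lid angle (rad) of the other, green-lidded canister, of the same build: 0 shut; it starts open at 0.7 to 1.0 and must stay open.
Mind the look-alikes: they are no part of the job. Leave any blue or purple look-alike of the part that bears green_can_lid alone.

How it is judged:
On the way, in this order (a step that is already met when the one before it is completed fails the run):
1. the red lid is shut while its bail still lies open (value of joint red_can_lid below 0.08 rad and value of joint red_can_bail below 0.7 rad), for 0.2 s.
2. the red canister's bail is swung past center and clamped, the lid shut (value of joint red_can_bail above 1.35 rad and value of joint red_can_lid below 0.08 rad), for 0.2 s.
At the end, for the whole second after the job is handed in: The red lid is shut (within 0.08 rad), its bail is past center and clamped (above 1.35 rad), and the green lid still stands open (above 0.5 rad) (all of step 2 and value of joint green_can_lid above 0.5 rad); the robot touches nothing.
It fails at once if the red bail is swung up over the canister before the lid is shut (value of joint red_can_bail above 0.7 rad and value of joint red_can_lid above 0.15 rad).
It fails at once if the green lid is pushed shut (value of joint green_can_lid below 0.5 rad).
It also fails if it takes over 42 s, if anything falls off the work surface, if the arm or the gripper's body presses on something with over 40 N, if the wrist force passes 120 N, or if a joint passes its speed limit or range.

## Working session

There is one attempt and no reset: what is moved stays moved. The work goes in short steps, Python scripts to look and compute and a tool call to move; the robot and the scene stay as the last step left them, time stands still between calls to the robot, and variables do not carry over. Pictures are saved under pics/ and viewed, and the job is handed in when it is done.

Besides the shell and the picture viewer there is one more tool, called after "Call:" in YAML: its name, and indented under it one key for each argument. jog_arm: Moves the arm, as the interface text tells. Its arguments: {"type":"object","properties":{"rows":{"type":"array"},"squeeze":{"type":"number"}},"required":["rows"]}

```bash
mkdir -p pics; ls; python3 - <<'E'
from station import ctrl
import cv2,numpy as np
o=ctrl.get_obs();print(o)
for n in ["scene","side"]:
    p,d=ctrl.camera(n);np.savez(f"pics/{n}0.npz",p=p,d=d)
    m=ctrl.camera_model(n);np.savez(f"pics/{n}_m.npz",**{k:np.array(v) for k,v in m.items()})
    cv2.imwrite(f"pics/{n}0.png",p[:,:,::-1]);print(n,np.array(m["extrinsics"]).round(3).tolist(),m["K"],m["dist"])
E
```

```text
pics
{'time_s': 0.0, 'qpos': array([ 1.22638854e+00,  3.00449925e-01,  1.52156698e+00, -2.93654529e-05,
        1.32071864e+00, -6.66175868e-02]), 'joint_vel': array([ 4.29872810e-04, -3.32305781e-04, -6.01234473e-04, -5.17663374e-05,
       -4.26209166e-04, -5.34757662e-04]), 'tau': array([-3.27615311e-06, -5.31790030e+01, -3.52765703e+01,  7.08995503e-02,
        2.41306279e-02, -5.54486394e-05]), 'ee_pos': array([0.15075792, 0.52866193, 0.20490392]), 'eef_rot': array([-1.61253155,  1.56965308, -1.89031447]), 'force': array([-0.33439471,  1.27008599, -0.45634213]), 'moment': array([-0.06678637, -0.02052045, -0.04634778]), 'grip_width': 0.09393048335176327}
scene [[0.253, 0.847, -0.467, 1.09], [0.967, -0.216, 0.131, -0.135], [0.01, -0.485, -0.875, 1.102], [0.0, 0.0, 0.0, 1.0]] [[505.37146612   0.         311.9777071 ]
 [  0.         505.37146612 197.87892988]
 [  0.           0.           1.        ]] [-0.00914147  0.          0.          0.          0.        ]
side [[0.9, -0.342, 0.272, 0.354], [-0.437, -0.692, 0.575, -0.402], [-0.009, -0.636, -0.772, 0.649], [0.0, 0.0, 0.0, 1.0]] [[369.79232802   0.         312.90964137]
 [  0.         369.79232802 206.61478647]
 [  0.           0.           1.        ]] [-0.06778107  0.          0.          0.          0.        ]
```

View pics/scene0.png

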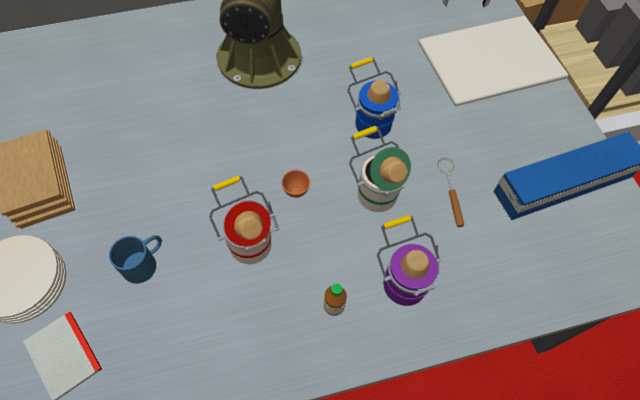

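View pics/side0.png

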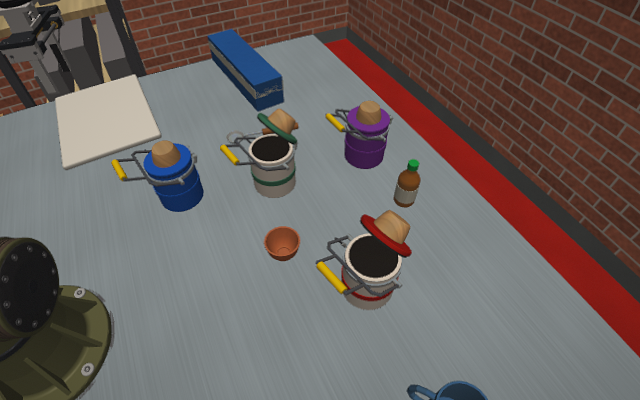

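Candidates:
- Red canister: scene (248,228), side (375,265)
- Green canister, must stay open: scene (382,178)
- Blue look-alike: scene (377,100)
- Purple look-alike: scene (412,270)

I choose the red one. Next I measure it.

```bash
cat > h.py <<'E'
import numpy as np,cv2
def load(n,s="0"):
    z=np.load(f"pics/{n}{s}.npz");m=np.load(f"pics/{n}_m.npz");return z["p"],z["d"],m
def pts(d,m,mask):
    v,u=np.nonzero(mask&(d>0))
    q=cv2.undistortPoints(np.stack([u,v],1).astype(float)[:,None],m["K"],m["dist"])[:,0]
    c=np.c_[q,np.ones(len(q))]*d[v,u][:,None]
    E=m["extrinsics"];return c@E[:3,:3].T+E[:3,3],u,v
E
python3 - <<'E'
from h import *
for n,box in [("scene",(195,165,300,275)),("side",(300,195,425,320))]:
    p,d,m=load(n);hsv=cv2.cvtColor(p,cv2.COLOR_RGB2HSV);H,S,V=[hsv[:,:,i].astype(int) for i in range(3)]
    B=np.zeros(d.shape,bool);B[box[1]:box[3],box[0]:box[2]]=1
    P,u,v=pts(d,m,B&(H>22)&(H<32)&(S>200)&(V>120))
    c=P.mean(0);U,s,Vt=np.linalg.svd(P-c);t=(P-c)@Vt[0]
    print(n,"sleeve",len(P),c.round(4),Vt[0].round(3),t.min().round(4),t.max().round(4))
    P,u,v=pts(d,m,B&((H<4)|(H>176))&(S>180)&(V>90))
    hi=P[:,2]>0.1
    if hi.sum()>20:
        Q=P[hi];c=Q.mean(0);U,s,Vt=np.linalg.svd(Q-c,full_matrices=False);print("lid",hi.sum(),c.round(4),"n",Vt[2].round(3),(s/np.sqrt(len(Q))).round(4),Q.min(0).round(3),Q.max(0).round(3))
    P,u,v=pts(d,m,B);
    # rim ring & white
    P,u,v=pts(d,m,B&(S<40)&(V>140)); Q=P[(P[:,2]>0.095)&(P[:,2]<.125)]
    if len(Q)>10:
        A=np.c_[2*Q[:,:2],np.ones(len(Q))];x=np.linalg.lstsq(A,(Q[:,:2]**2).sum(1),rcond=None)[0];print("rim",len(Q),x[:2].round(4),np.sqrt(x[2]+x[0]**2+x[1]**2).round(4),np.median(Q[:,2]).round(4))
    x0,y0,x1,y1=box
    cv2.imwrite(f"pics/{n}_crop.png",cv2.resize(p[y0:y1,x0:x1,::-1],None,fx=5,fy=5,interpolation=cv2.INTER_CUBIC)[:600,:800])
E
```

```text
scene sleeve 127 [ 0.4987 -0.1636  0.1506] [ 0.229 -0.973  0.032] -0.0295 0.0281
lid 883 [ 0.6094 -0.1405  0.1605] n [0.732 0.162 0.662] [0.029  0.0284 0.0021] [ 0.578 -0.186  0.101] [ 0.645 -0.092  0.197]
rim 66 [ 0.5809 -0.1411] 0.0597 0.105
side sleeve 289 [ 0.4937 -0.166   0.1512] [ 0.209 -0.978 -0.002] -0.0309 0.0288
lid 487 [ 0.5931 -0.1541  0.1784] n [0.695 0.122 0.708] [0.0274 0.0178 0.0036] [ 0.572 -0.214  0.115] [ 0.639 -0.096  0.195]
rim 78 [ 0.5875 -0.1447] 0.0482 0.1116
```

```bash
python3 -c "
import cv2,numpy as np
a=cv2.imread('pics/scene_crop.png');b=cv2.imread('pics/side_crop.png')
a=cv2.resize(a,(380,400));b=cv2.resize(b,(400,400));cv2.imwrite('pics/crops.png',np.hstack([a,b]))"
```

```text
(no output)
```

View pics/crops.png

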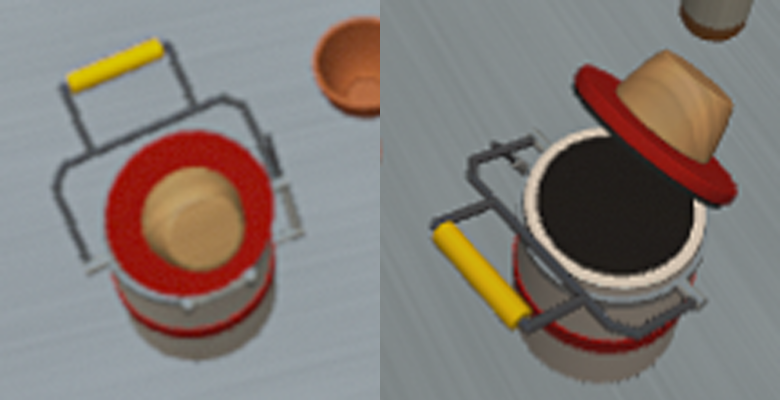

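The close crop confirms the choice: red lid and band, open lid with knob (right half, ~(660,140)), yellow sleeve (left half, ~(115,65)). Now the frame numbers.

```bash
cat >> h.py <<'E'
yaw=0.217; ex=np.array([np.cos(yaw),np.sin(yaw),0]); ey=np.array([-np.sin(yaw),np.cos(yaw),0]); C=np.array([0.588,-0.1435,0])
def loc(P): P=np.asarray(P)-C; return np.stack([P@ex,P@ey,P[...,2]],-1)
def wor(x,y,z): return C+x*ex+y*ey+np.array([0,0,z])
def toolR(o):
    from scipy.spatial.transform import Rotation as R
    return R.from_euler('xyz',o["eef_rot"]).as_matrix()
E
python3 - <<'E'
from h import *
from station import ctrl
print(toolR(ctrl.get_obs()).round(3))
print("pre-press",wor(0.008,0,.215).round(4),"final",wor(-.041,0,.122).round(4),"ey",ey.round(3))
for n,box in [("scene",(195,165,300,275)),("side",(300,195,425,320))]:
    p,d,m=load(n);hsv=cv2.cvtColor(p,cv2.COLOR_RGB2HSV);S,V=hsv[:,:,1],hsv[:,:,2]
    B=np.zeros(d.shape,bool);B[box[1]:box[3],box[0]:box[2]]=1
    P,u,v=pts(d,m,B&(V<110)&(S<80)); L=loc(P); k=(np.abs(L[:,1])<.03)&(L[:,0]<-.04)&(L[:,0]>-.085)&(L[:,2]>.1)
    print(n,k.sum(),L[k].mean(0).round(4),L[k].min(0).round(3),L[k].max(0).round(3))
p,d,m=load("side")
hsv=cv2.cvtColor(p,cv2.COLOR_RGB2HSV);H,S,V=[hsv[:,:,i].astype(int) for i in range(3)]
for nm,n in (("scene",0),("side",0)):
    p,d,m=load(nm);B=np.ones(d.shape,bool);P,u,v=pts(d,m,B)
    for lab,bx in ((("green",(345,120,415,215))),("purple",(375,215,440,300)),("blue",(345,55,400,135))):
        if nm=="scene":
            k=(u>bx[0])&(u<bx[2])&(v>bx[1])&(v<bx[3])&(P[:,2]>.08);print(lab,P[k].min(0).round(3),P[k].max(0).round(3))
E
```

```text
[[-0.     0.274  0.962]
 [-0.001  0.962 -0.274]
 [-1.    -0.001 -0.   ]]
pre-press [ 0.5958 -0.1418  0.215 ] final [ 0.548  -0.1523  0.122 ] ey [-0.215  0.977  0.   ]
scene 42 [-0.0542 -0.0007  0.1293] [-0.057 -0.03   0.125] [-0.051  0.029  0.134]
side 181 [-0.0534 -0.0017  0.1212] [-0.06 -0.03  0.1 ] [-0.04   0.03   0.132]
green [0.367 0.117 0.08 ] [0.595 0.243 0.198]
purple [0.671 0.107 0.08 ] [0.831 0.244 0.159]
blue [0.217 0.14  0.08 ] [0.452 0.312 0.16 ]
```

Call:
jog_arm:
  rows: [0, 0, 0.04, 0, 0, 0, 1, 0, 0, 0.04, 0, 0, 0, 1, 0, 0, 0.04, 0, 0, 0, 1, 0.012, -0.02, 0.03, 0, 0, 4, 1, 0.02, -0.03, 0.015, 0, 0, 4, 1, 0.022, -0.034, 0, 0, 0, 4, 1, 0.022, -0.034, 0, 0, 0, 4, 1, 0.022, -0.034, 0, 0, 0, 4, 1]

```text
time_s: 0.77
ee_pos: [0.2492, 0.3753, 0.3703]
eef_rot: [-1.709, 1.571, -1.633]
force: [1.0, 0.0, 0.4]
grip_width: 0.0436
```

Call:
jog_arm:
  rows: [0.022, -0.034, 0, 0, 0, 4, 1, 0.022, -0.034, 0, 0, 0, 4.3, 1, 0.022, -0.034, 0, 0, 0, 0, 1, 0.022, -0.034, 0, 0, 0, 0, 1, 0.022, -0.034, 0, 0, 0, 0, 1, 0.022, -0.034, 0, 0, 0, 0, 1, 0.022, -0.034, 0, 0, 0, 0, 1, 0.022, -0.034, 0, 0, 0, 0, 1]

```text
time_s: 1.43
ee_pos: [0.4253, 0.1029, 0.3704]
eef_rot: [0.695, 1.571, 0.911]
force: [0.7, 0.5, 0.5]
grip_width: 0.0002
```

Call:
jog_arm:
  rows: [0.022, -0.034, 0, 0, 0, 0, 1, 0.022, -0.034, 0, 0, 0, 0, 1, 0.022, -0.034, 0, 0, 0, 0, 1, 0.022, -0.034, 0, 0, 0, 0, 1, 0.022, -0.034, 0, 0, 0, 0, 1, 0.022, -0.034, 0, 0, 0, 0, 1, 0, 0, 0, 0, 0, 0, 1]

```text
time_s: 2.02
ee_pos: [0.5586, -0.1041, 0.3676]
eef_rot: [2.864, 1.567, 3.075]
force: [0.1, 0.1, -1.1]
grip_width: 0.0004
```

```bash
python3 - <<'E'
from h import *
from station import ctrl
o=ctrl.get_obs();print(o["ee_pos"].round(4),toolR(o).round(3).tolist())
m=ctrl.camera_model("wrist");np.savez("pics/wrist_m.npz",**{k:np.array(v) for k,v in m.items()})
p,d=ctrl.camera("wrist");np.savez("pics/wrist1.npz",p=p,d=d);cv2.imwrite("pics/wrist1.png",p[:,:,::-1])
E
```

```text
[ 0.5586 -0.1041  0.3676] [[-0.004, -0.21, 0.978], [0.0, 0.978, 0.21], [-1.0, 0.001, -0.004]]
```

View pics/wrist1.png

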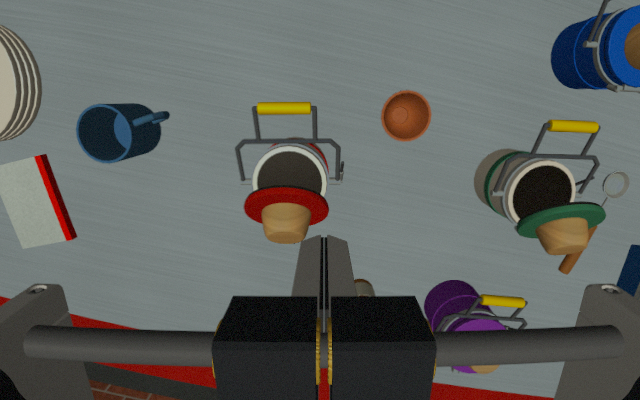

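The wrist view shows the red can's sleeve at (284,108), its rim at (290,180), its lid at (287,207) and the green can at (545,195). The tool yaw matches the can.

```bash
python3 - <<'E'
from h import *
p,d,m=load("wrist","1");hsv=cv2.cvtColor(p,cv2.COLOR_RGB2HSV);H,S,V=[hsv[:,:,i].astype(int) for i in range(3)]
B=np.zeros(d.shape,bool);B[90:250,230:350]=1
P,u,v=pts(d,m,B&(H>22)&(H<32)&(S>200)&(V>100));c=P.mean(0);W=np.linalg.svd(P-c)[2][0];print("sleeve",c.round(4),W.round(3),loc(c).round(4))
P,u,v=pts(d,m,B&(S<40)&(V>140));Q=P[(P[:,2]>.1)&(P[:,2]<.125)]
A=np.c_[2*Q[:,:2],np.ones(len(Q))];x=np.linalg.lstsq(A,(Q[:,:2]**2).sum(1),rcond=None)[0];print("rim",len(Q),x[:2].round(4),np.sqrt(x[2]+x[0]**2+x[1]**2).round(4),np.median(Q[:,2]).round(4),loc(np.r_[x[:2],0]).round(4))
P,u,v=pts(d,m,B&((H<4)|(H>176))&(S>180)&(V>60));Q=P[P[:,2]>.13];c=Q.mean(0);U,s,Vt=np.linalg.svd(Q-c,full_matrices=False);print("lid",len(Q),loc(c).round(4),Vt[2].round(3),loc(Q).min(0).round(4),loc(Q).max(0).round(4))
E
```

```text
sleeve [ 0.4938 -0.1625  0.1509] [ 0.212 -0.977  0.009] [-0.096   0.0017  0.1509]
rim 585 [ 0.5865 -0.1429] 0.0449 0.1117 [-0.0013  0.0009  0.    ]
lid 1475 [0.0062 0.0035 0.1751] [0.698 0.16  0.698] [-0.0149 -0.0468  0.1303] [0.048  0.0493 0.1943]
```

Call:
jog_arm:
  rows: [0.016, -0.019, -0.02, 0, 0, 0, 1, 0.015, -0.019, -0.03, 0, 0, 0, 1, 0, 0, -0.035, 0, 0, 0, 1, 0, 0, -0.035, 0, 0, 0, 1, 0, 0, -0.025, 0, 0, 0, 1, 0, 0, -0.01, 0, 0, 0, 1, 0, 0, 0, 0, 0, 0, 1]

```text
time_s: 2.65
ee_pos: [0.587, -0.1362, 0.2138]
eef_rot: [2.614, 1.567, 2.831]
force: [-0.7, 0.1, 0.1]
grip_width: 0.0006
```

```bash
sed -i 's/C=np.array.*/C=np.array([0.5868,-0.1430,0])/' h.py; cat > snap.py <<'E'
import sys
from h import *
from station import ctrl
o=ctrl.get_obs();print(o["time_s"],"tcp loc",loc(o["ee_pos"]).round(4),"F",o["force"].round(2));print(toolR(o).round(3).tolist())
p,d=ctrl.camera("side");cv2.imwrite(f"pics/{sys.argv[1]}.png",cv2.resize(p[150:340,280:450,::-1],None,fx=3,fy=3));np.savez(f"pics/side{sys.argv[1]}.npz",p=p,d=d)
E
python3 snap.py s1
```

```text
2.65 tcp loc [0.0017 0.0066 0.2138] F [-0.73  0.09  0.14]
[[-0.003, -0.215, 0.977], [0.001, 0.977, 0.215], [-1.0, 0.002, -0.003]]
```

View pics/s1.png

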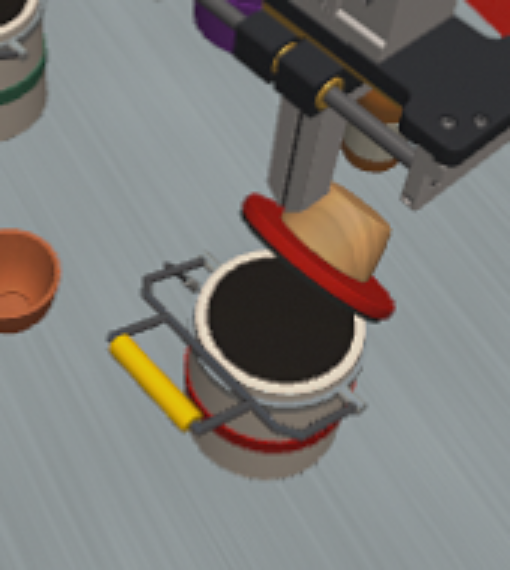

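Call:
jog_arm:
  rows: [0.001, -0.0065, -0.018, 0, 0, 0, 1, -0.006, -0.0013, -0.009, 0, 0, 0, 1, -0.01, -0.002, -0.01, 0, 0, 0, 1, -0.006, -0.0013, -0.008, 0, 0, 0, 1]

```text
time_s: 3.03
ee_pos: [0.5673, -0.1483, 0.1725]
eef_rot: [-0.516, 1.567, -0.3]
force: [0.8, -0.4, 1.1]
grip_width: 0.0004
```

```bash
python3 snap.py s2
```

```text
3.0333 tcp loc [-0.0202 -0.0009  0.1725] F [ 0.78 -0.35  1.15]
[[0.003, -0.215, 0.977], [-0.001, 0.977, 0.215], [-1.0, -0.002, 0.003]]
```

View pics/s2.png

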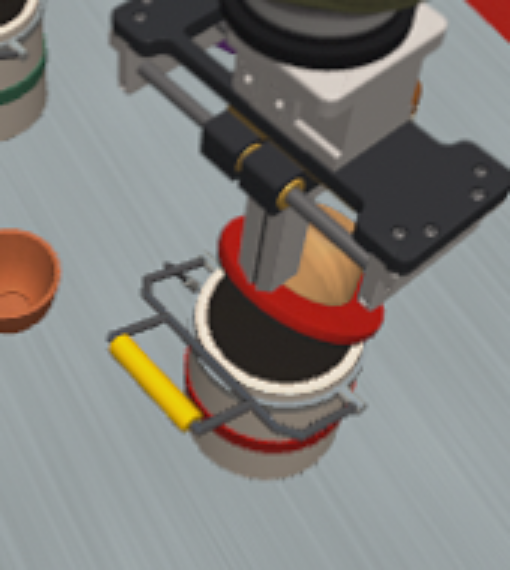

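The fingertip rests on the front rim and the lid is following, so I continue.

Call:
jog_arm:
  rows: [-0.005, -0.001, -0.0085, 0, 0, 0, 1, -0.004, -0.001, -0.009, 0, 0, 0, 1, -0.0035, -0.0007, -0.009, 0, 0, 0, 1, -0.0025, -0.0005, -0.0095, 0, 0, 0, 1, -0.002, -0.0004, -0.0095, 0, 0, 0, 1, 0, 0, 0, 0, 0, 0, 1]

```text
time_s: 3.58
ee_pos: [0.549, -0.1516, 0.1229]
eef_rot: [2.566, 1.568, 2.782]
force: [0.3, 0.3, 0.1]
grip_width: 0.0004
```

```bash
python3 snap.py s3
```

```text
3.5833 tcp loc [-0.0388 -0.0003  0.1229] F [0.33 0.29 0.05]
[[-0.002, -0.214, 0.977], [0.001, 0.977, 0.214], [-1.0, 0.001, -0.002]]
```

View pics/s3.png

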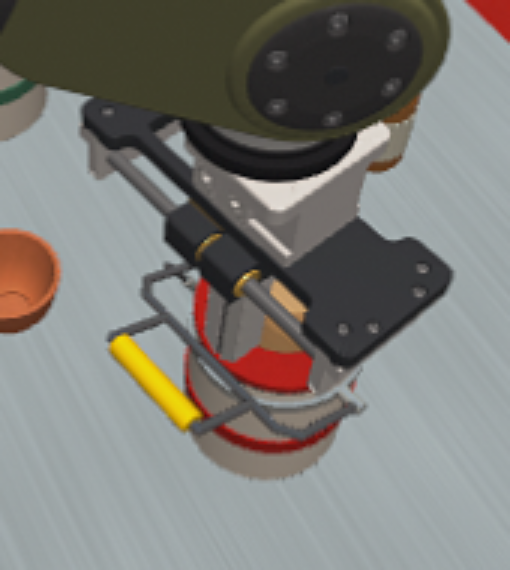

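Nearly shut, with the bail still open. I press the last few mm while watching force.

Call:
jog_arm:
  rows: [0, 0, -0.0015, 0, 0, 0, 1, 0, 0, -0.0015, 0, 0, 0, 1, 0, 0, 0, 0, 0, 0, 1]

```text
time_s: 3.88
ee_pos: [0.55, -0.1518, 0.1223]
eef_rot: [-0.905, 1.571, -0.689]
force: [-1.6, 0.1, 1.9]
grip_width: 0.0004
```

Call:
jog_arm:
  rows: [0, 0, -0.0015, 0, 0, 0, 1, 0, 0, -0.001, 0, 0, 0, 1, 0, 0, 0, 0, 0, 0, 1]

```text
time_s: 4.13
ee_pos: [0.5501, -0.1519, 0.1219]
eef_rot: [-0.639, 1.569, -0.423]
force: [-11.1, 2.3, 22.0]
grip_width: 0.0003
```

Hard stop at z = 0.122 with 22 N, so the lid is shut. I retreat and verify.

Call:
jog_arm:
  rows: [0, 0, 0.01, 0, 0, 0, 1, 0, 0, 0.03, 0, 0, 0, 1, -0.02, -0.004, 0.04, 0, 0, 0, 1, -0.03, -0.006, 0.04, 0, 0, 0, 1, -0.03, -0.006, 0.03, 0, 0, 0, 1, 0, 0, 0, 0, 0, 0, 1]

```text
time_s: 4.63
ee_pos: [0.476, -0.1675, 0.2654]
eef_rot: [-0.667, 1.562, -0.452]
force: [0.2, -0.6, 0.9]
grip_width: 0.0005
```

```bash
python3 - <<'E'
from h import *
from station import ctrl
o=ctrl.get_obs();print(o["qpos"].round(3),loc(o["ee_pos"]).round(4),toolR(o)[:,1].round(3))
m=ctrl.camera_model("wrist");np.savez("pics/wrist_m.npz",**{k:np.array(v) for k,v in m.items()})
p,d=ctrl.camera("wrist");np.savez("pics/wrist2.npz",p=p,d=d);cv2.imwrite("pics/wrist2.png",p[:,:,::-1])
hsv=cv2.cvtColor(p,cv2.COLOR_RGB2HSV);H,S,V=[hsv[:,:,i].astype(int) for i in range(3)]
P,u,v=pts(d,np.load("pics/wrist_m.npz"),((H<4)|(H>176))&(S>180)&(V>50));L=loc(P)
Q=P[(np.abs(L[:,:2])<.06).all(1)&(L[:,2]>.105)];c=Q.mean(0);n=np.linalg.svd(Q-c,full_matrices=False)[2][2];print("lid",len(Q),loc(c).round(4),n.round(3),"tilt along x",np.arctan2(n@ex,n[2]).round(3))
P,u,v=pts(d,np.load("pics/wrist_m.npz"),(H>22)&(H<32)&(S>200)&(V>80));L=loc(P);k=(np.abs(L[:,1])<.05)&(np.abs(L[:,0])<.15);print("sleeve",k.sum(),L[k].mean(0).round(4) if k.any() else 0)
E
```

```text
[-0.411  0.151  1.564 -0.     1.418 -2.197] [-0.1135 -0.      0.2654] [-0.214  0.977 -0.006]
lid 896 [-0.0166  0.002   0.1216] [-0.012 -0.002  1.   ] tilt along x -0.012
sleeve 963 [-0.0959 -0.      0.1512]
```

View pics/wrist2.png

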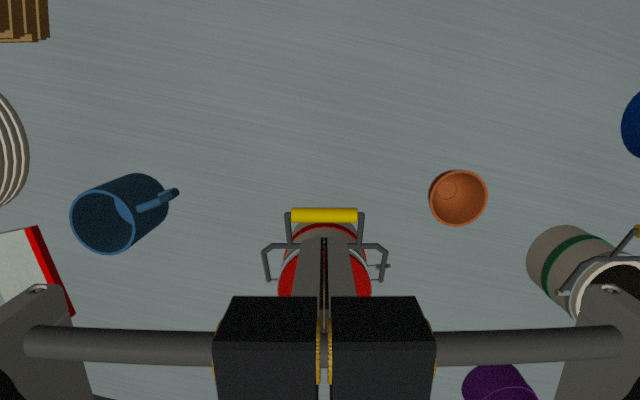

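The lid is shut (tilt ≈ 0, top at 0.122) and the sleeve has not moved, at local (-96, 0, 151) on its surface. Next I turn the tool 90°, half-close the gripper and straddle the sleeve.

Call:
jog_arm:
  rows: [0, 0, 0, 0, 0, -7, 0.64, 0, 0, 0, 0, 0, -7, 0.64, 0, 0, 0, 0, 0, -7, 0.64, 0, 0, 0, 0, 0, -7, 0.64, 0.005, 0.001, 0, 0, 0, -7, 0.64, 0.005, 0.001, 0, 0, 0, -7, 0.64, 0.005, 0.001, 0, 0, 0, -7, 0.64, 0.004, 0.001, 0, 0, 0, -7, 0.64]

```text
time_s: 5.35
ee_pos: [0.4969, -0.162, 0.2576]
eef_rot: [-2.852, 1.569, 2.664]
force: [0.3, 0.6, 0.3]
grip_width: 0.0339
```

Call:
jog_arm:
  rows: [0, 0, 0, 0, 0, -7, 0.64, 0, 0, -0.01, 0, 0, -7, 0.64, 0, 0, -0.02, 0, 0, -7, 0.64, 0, 0, -0.02, 0, 0, -7, 0.64, 0, 0, -0.01, 0, 0, -6, 0.64, 0, 0, 0, 0, 0, 0, 0.64]

```text
time_s: 5.85
ee_pos: [0.4956, -0.1616, 0.1956]
eef_rot: [-2.187, 1.566, 2.737]
force: [0.7, -0.4, 0.2]
grip_width: 0.0341
```

```bash
python3 snap.py s4; python3 -c "
from station import ctrl;print(ctrl.get_obs()['grip_width'])"
```

```text
5.85 tcp loc [-0.0931  0.0014  0.1956] F [ 0.66 -0.4   0.19]
[[-0.005, 0.978, 0.21], [0.002, 0.21, -0.978], [-1.0, -0.004, -0.003]]
0.03376320917095382
```

View pics/s4.png

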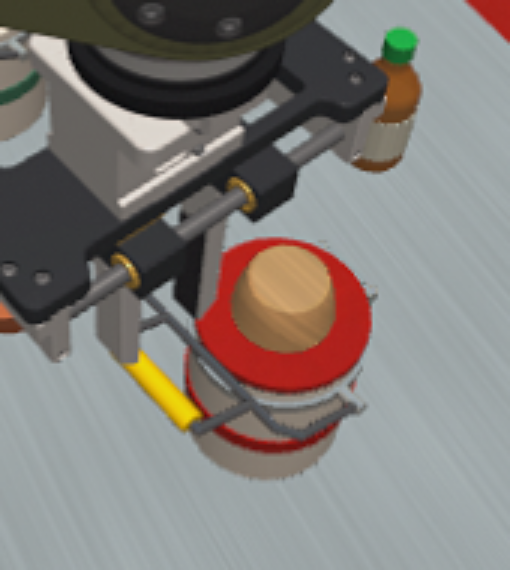

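Call:
jog_arm:
  rows: [-0.0015, -0.001, -0.025, 0, 0, 0, 0.64, 0, -0.001, -0.025, 0, 0, 0, 0.64, 0, 0, -0.013, 0, 0, 0, 0.64, 0, 0, 0, 0, 0, 0, 0.64]

```text
time_s: 6.23
ee_pos: [0.4941, -0.1639, 0.1337]
eef_rot: [-2.187, 1.567, 2.745]
force: [-1.0, 0.8, -0.5]
grip_width: 0.034
```

Call:
jog_arm:
  rows: [0, 0, 0, 0, 0, 0, 0.8, 0, 0, 0, 0, 0, 0, 1, 0, 0, 0, 0, 0, 0, 1, 0, 0, 0, 0, 0, 0, 1]
  squeeze: 12

```text
time_s: 6.57
ee_pos: [0.4954, -0.1645, 0.137]
eef_rot: [0.97, 1.569, -0.384]
force: [0.1, 0.2, 4.5]
grip_width: 0.0135
```

```bash
python3 snap.py s5
```

```text
6.5667 tcp loc [-0.0939 -0.0013  0.137 ] F [0.11 0.21 4.47]
[[0.002, 0.977, 0.215], [-0.001, 0.215, -0.977], [-1.0, 0.002, 0.001]]
```

View pics/s5.png

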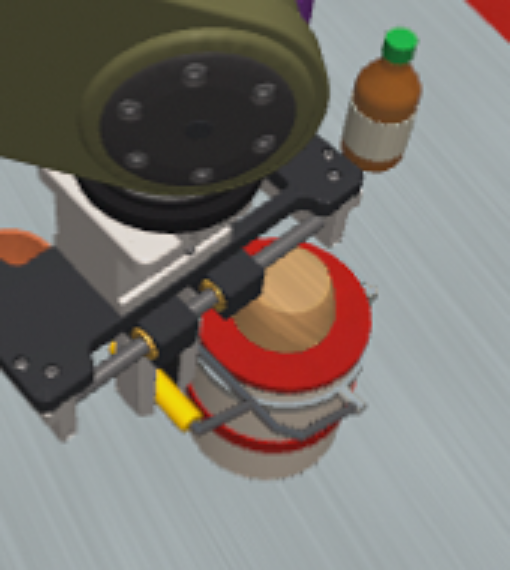

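Sleeve gripped at 13.5 mm width. Now I follow the arc.

Call:
jog_arm:
  rows: [0.0076, 0.0017, 0.0136, 0, 0, 0, 1, 0.0097, 0.0021, 0.0123, 0, 0, 0, 1, 0.0112, 0.0025, 0.0106, 0, 0, 0, 1, 0, 0, 0, 0, 0, 0, 1]

```text
time_s: 6.95
ee_pos: [0.5238, -0.1583, 0.1753]
eef_rot: [-0.041, 1.569, -1.396]
force: [-18.2, -1.3, 18.3]
grip_width: 0.0133
```

```bash
python3 snap.py s6
```

```text
6.95 tcp loc [-0.0648 -0.0014  0.1753] F [-18.25  -1.34  18.32]
[[0.0, 0.977, 0.215], [-0.001, 0.215, -0.977], [-1.0, -0.0, 0.001]]
```

View pics/s6.png

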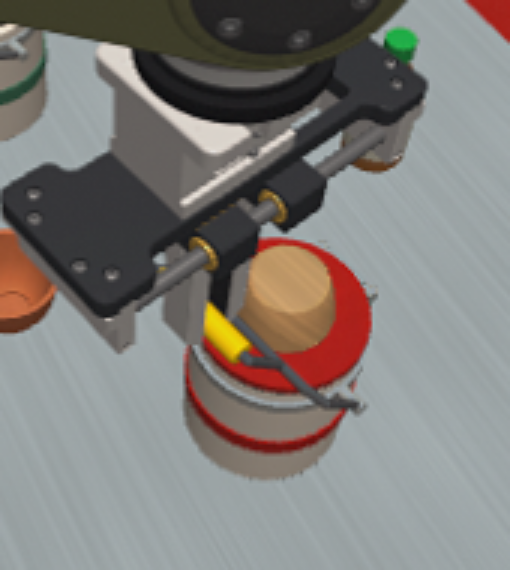

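Some radial preload has built up because the command sits slightly inside the arc. I correct that in the next rows.

Call:
jog_arm:
  rows: [0.01, 0.0023, 0.014, 0, 0, 0, 1, 0.0139, 0.003, 0.007, 0, 0, 0, 1, 0, 0, 0, 0, 0, 0, 1]

```text
time_s: 7.25
ee_pos: [0.5485, -0.1524, 0.195]
eef_rot: [1.073, 1.569, -0.281]
force: [-7.6, 1.1, 14.3]
grip_width: 0.0132
```

```bash
python3 snap.py s7
```

```text
7.25 tcp loc [-0.0394 -0.0009  0.195 ] F [-7.61  1.08 14.27]
[[0.002, 0.977, 0.215], [-0.001, 0.215, -0.977], [-1.0, 0.002, 0.001]]
```

View pics/s7.png

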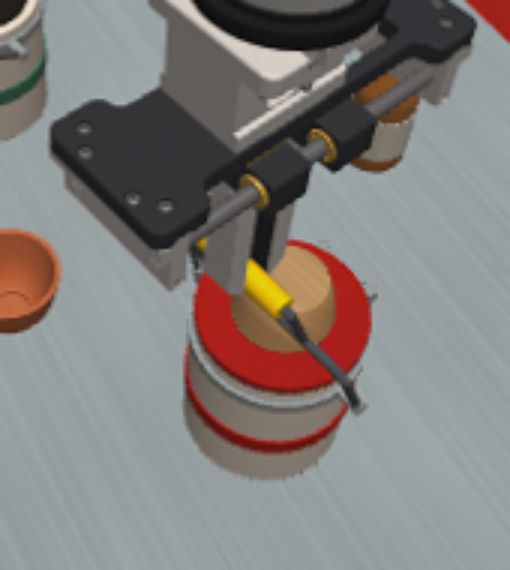

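```bash
python3 - <<'E'
from h import *
for s in ["s5","s6","s7"]:
    p,d,m=load("side",s);hsv=cv2.cvtColor(p,cv2.COLOR_RGB2HSV);H,S,V=[hsv[:,:,i].astype(int) for i in range(3)]
    P,u,v=pts(d,m,(H>22)&(H<32)&(S>200)&(V>100));L=loc(P);k=(np.abs(L[:,1])<.05)&(np.abs(L[:,0])<.15);L=L[k];print(s,len(L),L.mean(0).round(4),L.min(0).round(4),L.max(0).round(4),"radius",np.hypot(L[:,0].mean(),L[:,2].mean()-.1))
E
```

```text
s5 146 [-0.0952 -0.0169  0.1509] [-0.1014 -0.0309  0.146 ] [-0.0873  0.0264  0.1549] radius 0.1079637592871485
s6 148 [-0.0657 -0.0186  0.1856] [-0.0723 -0.0311  0.1476] [-0.0409 -0.0012  0.1902] radius 0.1079305615989271
s7 156 [-0.0417 -0.0179  0.202 ] [-0.0473 -0.0311  0.1952] [-0.0323  0.0233  0.2057] radius 0.11019285204227658
```

Call:
jog_arm:
  rows: [0, 0, -0.002, 0, 0, 0, 0.74, 0, 0, -0.003, 0, 0, 0, 0.74, 0.005, 0.001, 0, 0, 0, 0, 0.74, 0.01, 0.002, 0, 0, 0, 0, 0.74, 0.01, 0.0022, 0, 0, 0, 0, 0.74, 0, 0, 0, 0, 0, 0, 0.74]

```text
time_s: 7.8
ee_pos: [0.5729, -0.1472, 0.1878]
eef_rot: [2.633, 1.571, 1.279]
force: [0.6, -0.5, 0.2]
grip_width: 0.0246
```

```bash
python3 snap.py s8
```

```text
7.8 tcp loc [-0.0145 -0.0011  0.1878] F [ 0.64 -0.52  0.19]
[[0.0, 0.977, 0.215], [0.0, 0.215, -0.977], [-1.0, 0.0, -0.0]]
```

View pics/s8.png

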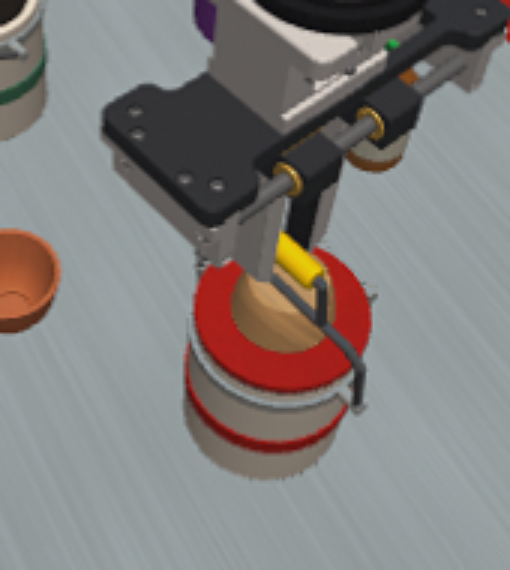

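The sleeve is caged near top dead centre with almost no force. I carry on rearwards.

Call:
jog_arm:
  rows: [0.012, 0.0026, 0, 0, 0, 0, 0.74, 0.012, 0.0026, 0, 0, 0, 0, 0.74, 0.012, 0.0026, 0, 0, 0, 0, 0.74, 0.012, 0.0026, 0, 0, 0, 0, 0.74, 0.008, 0.0018, 0, 0, 0, 0, 0.74, 0, 0, 0, 0, 0, 0, 0.74]

```text
time_s: 8.35
ee_pos: [0.6285, -0.135, 0.1876]
eef_rot: [-2.365, 1.57, 2.564]
force: [-0.4, -0.5, -1.1]
grip_width: 0.0248
```

```bash
python3 snap.py s9
```

```text
8.35 tcp loc [ 0.0424 -0.0012  0.1876] F [-0.41 -0.47 -1.12]
[[-0.001, 0.977, 0.215], [0.0, 0.215, -0.977], [-1.0, -0.0, -0.0]]
```

View pics/s9.png

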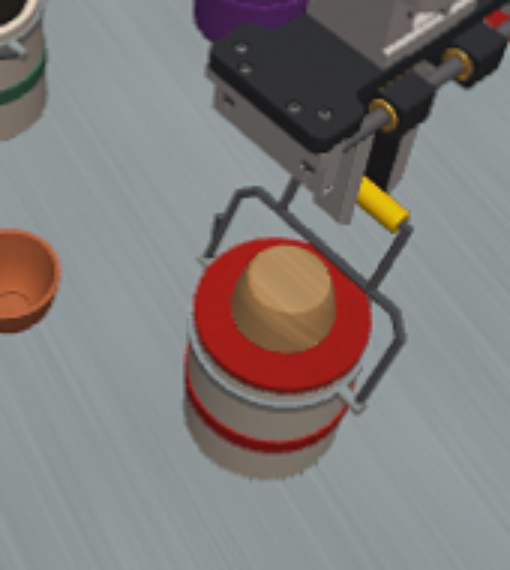

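The bail is over the rear. I open the fingers slightly and lift away.

Call:
jog_arm:
  rows: [0, 0, 0, 0, 0, 0, 0.5, 0, 0, 0, 0, 0, 0, 0.5, 0, 0, 0, 0, 0, 0, 0.5, 0, 0, 0.02, 0, 0, 0, 0.5, 0, 0, 0.03, 0, 0, 0, 0.5, -0.02, -0.005, 0.035, 0, 0, 0, 0.5, -0.03, -0.006, 0.03, 0, 0, 0, 0.5, 0, 0, 0, 0, 0, 0, 0.5]

```text
time_s: 9.07
ee_pos: [0.5773, -0.1474, 0.31]
eef_rot: [1.003, 1.561, -0.353]
force: [-0.2, 0.0, 0.3]
grip_width: 0.047
```

```bash
python3 snap.py s10; python3 - <<'E'
from h import *
p,d,m=load("side","s10");hsv=cv2.cvtColor(p,cv2.COLOR_RGB2HSV);H,S,V=[hsv[:,:,i].astype(int) for i in range(3)]
P,u,v=pts(d,m,(H>22)&(H<32)&(S>200)&(V>80));L=loc(P);k=(np.abs(L[:,1])<.05)&(np.abs(L[:,0])<.15);L=L[k];c=L.mean(0);print(len(L),c.round(4),"j",np.arctan2(c[2]-.1,-c[0])-.45)
P,u,v=pts(d,m,((H<4)|(H>176))&(S>180)&(V>50));L=loc(P);Q=P[(np.abs(L[:,:2])<.06).all(1)&(L[:,2]>.115)];n=np.linalg.svd(Q-Q.mean(0),full_matrices=False)[2][2];print("lid",n.round(3),Q.mean(0).round(4))
cv2.imwrite("pics/s10full.png",p[:,:,::-1])
E
```

```text
9.0667 tcp loc [-0.0102 -0.0022  0.31  ] F [-0.16  0.02  0.31]
[[0.009, 0.977, 0.213], [-0.003, 0.213, -0.977], [-1.0, 0.008, 0.005]]
294 [ 0.0412 -0.003   0.2003] j 1.5105123447006683
lid [ 0.031 -0.    -1.   ] [ 0.5792 -0.1534  0.1225]
```

View pics/s10full.png

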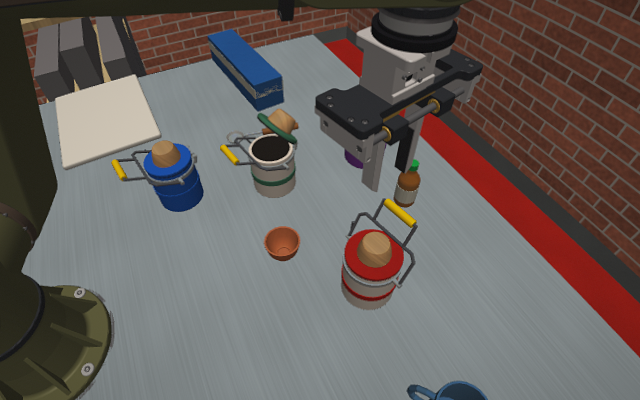

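The side view shows the red bail over the lid (sleeve (400,212), j ≈ 1.51 from the surface facing the camera), the red lid shut at (373,255), the green lid open at (277,128), and the gripper clear. I let it settle, then hand in.

Call:
jog_arm:
  rows: [0, 0, 0.02, 0, 0, 0, 0.5, 0, 0, 0, 0, 0, 0, 0.5, 0, 0, 0, 0, 0, 0, 0.5, 0, 0, 0, 0, 0, 0, 0.5]

```text
time_s: 9.45
ee_pos: [0.579, -0.146, 0.3208]
eef_rot: [-2.099, 1.569, 2.83]
force: [0.9, -0.9, -0.3]
grip_width: 0.0471
```

```bash
python3 - <<'E'
from station import ctrl
print(ctrl.get_obs()["force"].round(2));print(ctrl.hand_in())
E
```

```text
[ 0.92 -0.88 -0.29]
the job is handed in; nothing more can be done
None
```

The red canister is shut and its bail is clamped over the lid. I handed the job in at about 9.5 s, and no verdict is reported.

**What I did:** I pressed the red lid's front rim down with the shut fingers until it hit a hard stop (z = 0.122 m, 22 N). Then I gripped the bail's sleeve, swung it up the arc, loosened the grip and pushed it over centre to the rear. Finally I opened the fingers and lifted clear.

**Last checks:**
- **Red lid:** flat, with its top at 0.1225 m. The last side-view fit gave a tilt of about 0.03 rad; an earlier wrist view gave 0.012.
- **Red bail:** measured at about 1.51 rad on the visible face of the sleeve, which fits the 1.55 stop.
- **Green lid:** still open in the picture; I did not measure its angle.
- **Gripper:** clear of everything, with wrist force under about 1.5 N.

**What didn't go as planned:** during the gripped part of the swing the tool pressed with about 26 N of sideways preload, and the sleeve slipped a few mm in the pads. I mended this by loosening the grip and pushing with the fingers around the sleeve.

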